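# Turn the hexagonal carton label up for scanning

### The job

Three small hexagonal cartons lie on the non-slip mat of the packing bench, one of them inside the black taped rectangle, the scanning bay. Roll that carton over on the bench, one flat at a time and without picking it up, until it lies flat with its white address label facing straight up, still inside the bay. Leave the two cartons outside the bay where they are.

Things in the scene. Friction and masses are not known exactly. Their poses are not given: they have to be found in the camera images.
- bay: the scanning bay: a rectangle outlined on the grey non-slip rubber mat of the bench with black marking tape 24 mm wide and no thickness to speak of; inside the tape it measures 240 mm (its x) by 360 mm (its y). Origin at its centre at mat height (z = 0), z up. Empty but for the one carton
- carton_a: small closed hexagonal cardboard carton lying on one of its six flats; 56 mm long end to end, 60 mm across flats, each flat 34.6 mm wide. One flat has a white paper label with black bar code (46 x 29 mm), the opposite flat a dark brown strip of tape 18 mm wide, the others are bare. Origin on its axis at mid length, 30 mm above the mat when lying flat; x along the axis, z straight out of the labelled flat
- carton_b: same as carton_a in shape, size, label, tape and axes. Any of the three may be the one in the bay; its label then starts one or two flats from the top, to either side, and its axis lies roughly along the bay's x (either way round), so it rolls along the bay's y; the other two lie about 320 mm to either side of the bay's centre
- carton_c: same as carton_a in shape, size, label, tape and axes. Each is stiff, 0.1 to 0.21 kg and hardly slips on the mat. It can be pinched from above by its two flat ends, 56 mm apart, and tipped with the hand about a lower long edge; let go anywhere past 30 degrees it drops onto the next flat, where its axis is 34.6 mm farther on. Pushed by a fingertip it tends to slide or jam
Things that resemble listed ones, but are neither listed nor needed, are in the scene too. What is shaped like the carton_b but purple is not meant.

How it is judged:
At the end, for the whole second after the job is handed in: the carton that started in the bay lies on the mat, at rest, with its labelled flat up (within about 10 degrees of level) and its centre within 100 mm (bay x) and 150 mm (bay y) of the bay's centre, so that it lies inside the tape; the two cartons outside the bay are where they were (within 20 mm) (((x of carton_a in the frame of bay between -0.1 and 0.1 m and y of carton_a in the frame of bay between -0.15 and 0.15 m and angle between carton_a's own z axis and vertical below 0.17 rad and height (world z) of carton_a below 0.036 m and linear speed of carton_a below 0.02 m/s and angular speed of carton_a below 0.1 rad/s) or (x of carton_b in the frame of bay between -0.1 and 0.1 m and y of carton_b in the frame of bay between -0.15 and 0.15 m and angle between carton_b's own z axis and vertical below 0.17 rad and height (world z) of carton_b below 0.036 m and linear speed of carton_b below 0.02 m/s and angular speed of carton_b below 0.1 rad/s) or (x of carton_c in the frame of bay between -0.1 and 0.1 m and y of carton_c in the frame of bay between -0.15 and 0.15 m and angle between carton_c's own z axis and vertical below 0.17 rad and height (world z) of carton_c below 0.036 m and linear speed of carton_c below 0.02 m/s and angular speed of carton_c below 0.1 rad/s))); the robot touches nothing.
It fails at once if a carton outside the bay is moved by more than 20 mm, or the carton in the bay is pushed out of it sideways (((y of carton_a in the frame of bay above 0.2 m or y of carton_a in the frame of bay below -0.2 m) and distance of carton_a from where it was at the start of the episode above 0.02 m) or ((y of carton_b in the frame of bay above 0.2 m or y of carton_b in the frame of bay below -0.2 m) and distance of carton_b from where it was at the start of the episode above 0.02 m) or ((y of carton_c in the frame of bay above 0.2 m or y of carton_c in the frame of bay below -0.2 m) and distance of carton_c from where it was at the start of the episode above 0.02 m)).
It fails at once if a carton is picked up or stood on end (its centre more than 50 mm above the table; rolling lifts it to 35 mm) (height (world z) of any of carton_a, carton_b, carton_c above 0.05 m).
It also fails if it takes over 38 s, if anything falls off the work surface, if the arm or the gripper's body presses on something with over 40 N, if the wrist force passes 120 N, or if a joint passes its speed limit or range.

### The arm

A 6-joint arm with a two-finger parallel gripper is mounted at the origin on the work surface. World frame = base frame: x ahead of the robot, y to its left, z up, the work surface at z = 0. Lengths are in m, angles in rad, forces in N, time in s.
With the tool pointing down it reaches from about 0.275 to 0.75 m from the base axis. Payload 10.2 kg.
Tool frame: the origin (TCP) lies between the finger pads; the fingertips stand 19 mm ahead of it and the grasp point (between the pads) is the TCP; z points along the fingers, y is the line along which they close (so a half turn about z gives the same grasp; the last joint's range is limited). The gripper opens to 85 mm and grips with 20 to 120 N. Pads are 22 mm wide; open, the fingers measure 114 mm over their backs; the gripper's body (76 mm by 85 mm) begins 54 mm behind the grasp point. The pads swing forward as they close: fully open they stand 13 mm farther back than shut.
Start: joints at [-1.387, 0.313, 1.498, -0, 1.331, -0.223], TCP at [0.208, -0.482, 0.214] pointing down, gripper open.
Joint ranges: [-2.94, 2.94], [-0.97, 2.17], [0.19, 2.56], [-1.23, 4.37], [0.02, 3.11], [-2.88, 2.88]. Speed limits (rad/s): [2.39, 2.39, 3.01, 3.14, 3.14, 3.14].

### API

Orientations are given as a 3x3 rotation matrix whose columns are the frame's x, y, z axes.
In Python, from plant import * gives the robot as it stands.
- The arm moves only by the tool move_arm, never from a script. Its argument "plan" is a list of rows, each an object with "grip": the opening, from -1 (shut) to 1 (fully open); "dp": the shift along the tool's x, y, z normalised to -1 to 1, where 1 is 0.4 m, a list of three; "angular": the turn, a rotation vector about the tool's x, y, z normalised to -1 to 1, where 1 is pi rad, a list of three. A call has 1 to 5 rows; each row shifts and turns the commanded pose from where the row before left it, along the tool's axes as they then stand; what a row does not reach is not made up. A row lasts 1/12 s, in which the tool goes at most 41.7 mm and 7.16 degrees, less where a joint would pass 70% of its speed; a pose out of reach is approached as far as the arm can. A call with a number of a shift or a turn outside -1 to 1 is refused whole. A call with a gripper value outside its range is refused whole. The fingers move at their own pace and stop on an object; the grip force is fixed at half the most. Time passes only in rows, so rows that do not move let the fingers close. It gives the time, the measured TCP pose, the force, the opening and the grip force at its end, in the units of the state.
- state(): the state, without advancing time (a new reading comes with each control period).
- get_image(name): name is "scene" or "side" or "wrist"; returns a dict with "frame" (384x512x3 uint8, red, green, blue), "fov_y" (degrees; the focal length in pixels is half the picture's height over the tangent of half this angle, whatever the lens; pixels are square), "cx", "cy" (the principal point, pixels), "rvec" (rotation vector, rad) and "tvec" (3), from world to camera coordinates, as OpenCV has them. Camera axes: x right, y down, z forward; pixel columns grow to the right and rows downward; lengths in m; the calibration is good to about 2 mm. A picture is of the moment at which its call begins. There is no depth.
- sign_off(): hands the job in; it is judged then, once.
Trained networks look in a picture, given as the dict that the camera call returned (one of the last four; its "shot" number tells which), for a name from the list of things; names that differ only in an ending like _2 or _b are one class to them, and where a whole thing is asked for, a point or a joint stands for the part that bears it (a point fixed in the world has none). Each returns a list of dicts, best first, with "conf" (0 to 1); they miss things now and then, are a little off and sometimes report something else, mostly with a low value. They report only what shows in the picture. A call takes as long as a camera call. They do not tell look-alikes from the thing itself.
- trace(query, picture): "pixels" (384x512 bool, what is visible of it) and "extent" ([centre column, centre row, width, height] in pixels, round what is visible of it).
The state is a dict: "clock": time; "joint_positions": joint angles; "joint_vel": joint speeds; "joint_torque": joint torques, N m; "tcp_pos": TCP position; "tcp_rot": TCP orientation; "contact_force": force on the tool from outside, world axes, zero at the start; "torque": the same for the moment, N m; "opening": finger opening in m; "finger_force": force on a finger pad.
Only numpy, scipy, OpenCV 4.12 (cv2) and the standard library are available. Lean on these libraries where they do the work, as an engineer would, in place of code of your own. Each camera call takes 0.05 s, during which the arm holds its last target. There are 200 camera calls.

## Working session

There is one attempt and no reset: what is moved stays moved. The work goes in short steps, Python scripts to look and compute and a tool call to move; the robot and the scene stay as the last step left them, time stands still between calls to the robot, and variables do not carry over. Pictures are saved under pics/ and viewed, at most 10 in all, crops included, and the job is handed in when it is done.

Besides the shell and the picture viewer there is one more tool, called after ">>>" by a JSON object that holds its "api" and its "payload". move_arm: Moves the arm, as the interface text tells. Its arguments: {"type":"object","properties":{"plan":{"type":"array","items":{"type":"object","properties":{"grip":{"type":"number"},"dp":{"type":"array","items":{"type":"number"}},"angular":{"type":"array","items":{"type":"number"}}}}}},"required":["plan"]}

```bash
mkdir -p pics; cat > h.py <<'E'
from plant import *
import numpy as np, cv2
def cam(im):
    f=192/np.tan(np.radians(im["fov_y"])/2)
    K=np.array([[f,0,im["cx"]],[0,f,im["cy"]],[0,0,1]]); R=cv2.Rodrigues(np.array(im["rvec"],float))[0]; t=np.array(im["tvec"],float).ravel()
    return K,R,t
def ray(im,u,v,z):
    K,R,t=cam(im); c=-R.T@t; d=R.T@np.linalg.inv(K)@np.array([u,v,1.]); return c+d*(z-c[2])/d[2]
def proj(im,P):
    K,R,t=cam(im); q=(K@(R@np.atleast_2d(P).T+t[:,None])).T; return q[:,:2]/q[:,2:]
def save(im,n,crop=None,s=1):
    a=cv2.cvtColor(im["frame"],cv2.COLOR_RGB2BGR)
    if crop: a=a[crop[1]:crop[3],crop[0]:crop[2]]
    cv2.imwrite("pics/"+n,cv2.resize(a,None,fx=s,fy=s,interpolation=cv2.INTER_CUBIC))
E
python3 - <<'E'
from h import *
a=get_image("scene");b=get_image("side")
o=np.vstack([a["frame"],b["frame"]])
cv2.imwrite("pics/1.png",cv2.cvtColor(np.hstack([cv2.resize(x["frame"],(400,300)) for x in (a,b)]),cv2.COLOR_RGB2BGR))
save(a,"1a.png",s=1.5)
for im in (a,b):
  print(im["fov_y"],im["cx"],im["cy"],im["shot"])
  for n in("carton_a","bay"):
    for r in trace(n,im):
      e=r["extent"];print(n,round(r["conf"],2),np.round(e),np.round(ray(im,e[0],e[1],0.03 if n!="bay" else 0),3))
E
```

```text
56.69099650640222 252.8807318323856 194.81312476534023 1
carton_a 0.91 [317. 207.  23.  27.] [0.599 0.294 0.03 ]
carton_a 0.73 [115. 182.  27.  23.] [ 0.58 -0.35  0.03]
carton_a 0.72 [383. 205.  22.  27.] [0.57  0.494 0.03 ]
carton_a 0.69 [220. 195.  24.  22.] [ 0.592 -0.006  0.03 ]
carton_a 0.69 [353. 229.  31.  27.] [0.664 0.4   0.03 ]
carton_a 0.63 [340. 182.  25.  29.] [0.499 0.365 0.03 ]
bay 0.79 [219. 195. 138.  86.] [ 0.573 -0.015  0.   ]
55.10847944758258 253.6539672745291 194.5727307969101 2
carton_a 0.88 [266. 140.  17.  18.] [ 0.575 -0.355  0.03 ]
carton_a 0.87 [208. 283.  42.  42.] [0.665 0.397 0.03 ]
carton_a 0.84 [292. 273.  40.  42.] [0.5   0.356 0.03 ]
carton_a 0.81 [256. 182.  22.  30.] [ 0.594 -0.026  0.03 ]
carton_a 0.76 [257. 326.  50.  53.] [0.563 0.494 0.03 ]
carton_a 0.63 [244. 252.  29.  36.] [0.602 0.296 0.03 ]
bay 0.63 [260. 201. 116.  80.] [0.579 0.033 0.   ]
```

View pics/1a.png

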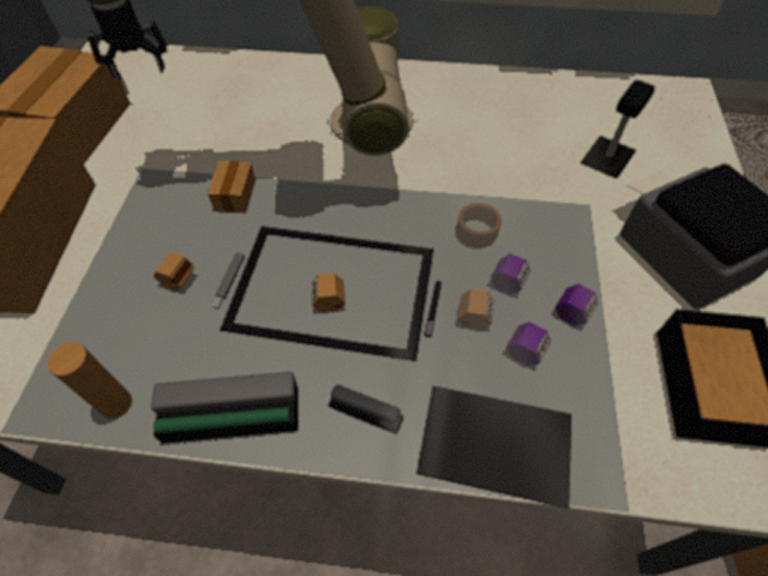

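View pics/1.png

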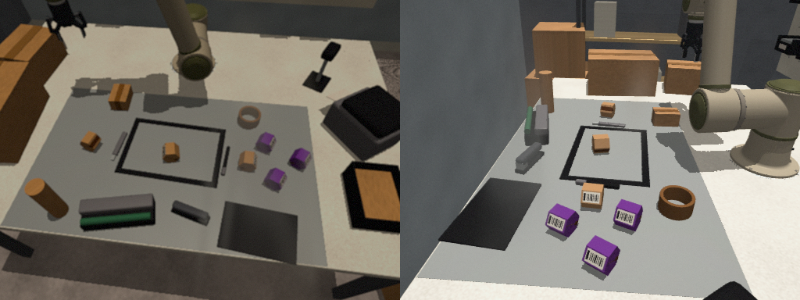

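Both views show the bay carton near scene px (219,195), about (0.59,-0.015), with something white on its left (-y) side. The side camera (+y side) shows no label. Next I'll zoom in and fit the pose.

```bash
python3 - <<'E'
from h import *
a=get_image("scene");b=get_image("side")
A=a["frame"][172:217,195:245];B=b["frame"][160:205,231:281]
o=np.hstack([cv2.resize(x,(400,360),interpolation=cv2.INTER_CUBIC) for x in(A,B)])
cv2.imwrite("pics/2.png",cv2.cvtColor(o,cv2.COLOR_RGB2BGR))
# carton fit from the two silhouettes
ms=[]
for im,c in((a,(219,195)),(b,(256,182))):
  r=[r for r in trace("carton_a",im) if np.hypot(r["extent"][0]-c[0],r["extent"][1]-c[1])<6][0]; ms.append((im,r["pixels"].astype(np.uint8)))
from scipy.optimize import minimize
r=.06/np.sqrt(3)
def pts(x,y,t):
  P=[]
  for s in(-.028,.028):
    for k in range(6):
      q=np.radians(60*k); P.append([s,r*np.cos(q),r*np.sin(q)+.03])
  P=np.array(P);c,s=np.cos(t),np.sin(t);return P@np.array([[c,-s,0],[s,c,0],[0,0,1]]).T+[x,y,0]
def cost(p):
  J=0
  for im,m in ms:
    h=cv2.convexHull((proj(im,pts(*p))*16).astype(np.int32)); z=np.zeros((384,512),np.uint8); z=cv2.fillPoly(z,[h],255,cv2.LINE_AA,4)
    J+=np.abs(z/255.-m).sum()/m.sum()
  return J
for t0 in(-.3,0,.3):
  s=minimize(cost,[.594,-.012,t0],method="Nelder-Mead",options=dict(initial_simplex=[[.594,-.012,t0],[.604,-.012,t0],[.594,-.0,t0],[.594,-.012,t0+.2]]));print(s.x,s.fun)
# bay outline: dark pixels in scene around bay
for im in(a,b):
  rs=trace("bay",im)
  if rs:
    m=rs[0]["pixels"].astype(np.uint8); c=max(cv2.findContours(m,0,2)[0],key=cv2.contourArea); q=cv2.approxPolyDP(c,8,True)[:,0]; print([np.round(ray(im,u,v,0)[:2],3).tolist() for u,v in q])
E
```

```text
[ 0.59242345 -0.01174274  0.21380316] 0.16119458103334425
[ 0.59289853 -0.01197648  0.2054215 ] 0.16058167289702757
[ 0.5933184  -0.01175577  0.22228713] 0.1641274787352112
[[0.412, -0.208], [0.69, -0.219], [0.704, 0.183], [0.424, 0.193]]
[[0.694, -0.213], [0.709, 0.185], [0.427, 0.188], [0.412, -0.213]]
```

View pics/2.png

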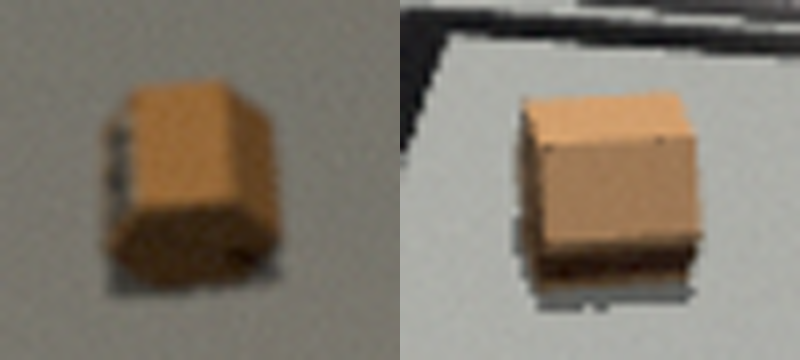

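The label is on the upper -y flat, at crop left (120,160). In the side view the dark tape is on the lower +y flat. One roll toward +y therefore puts the label up, with the axis ending near y≈0.023. Next I'll plan the approach for a wrist look.

```bash
cat >> h.py <<'E'
from scipy.spatial.transform import Rotation as Ro
def tgt(yaw,tilt):
    # tool y along carton axis (yaw from world x), z down; tilt>0 leans hand toward carton +y
    c,s=np.cos(yaw),np.sin(yaw); y=np.array([c,s,0]); z=np.array([0,0,-1.]); M=np.column_stack([np.cross(y,z),y,z])
    return Ro.from_rotvec(-tilt*y).as_matrix()@M
def step(p,R,p2,R2):
    return np.round(R.T@(np.array(p2)-p)/.4,4),np.round(Ro.from_matrix(R.T@R2).as_rotvec()/np.pi,4)
E
python3 - <<'E'
from h import *
s=state();p=np.array(s["tcp_pos"]);R=np.array(s["tcp_rot"]);print(p,R.round(3),s["opening"])
for f in(0.21,0.21+np.pi):
  print(step(p,R,[.593,-.012,.17],tgt(f,0)))
E
```

```text
[ 0.20770109 -0.48214995  0.21367563] [[ 0.918  0.396 -0.   ]
 [ 0.396 -0.918  0.   ]
 [-0.    -0.    -1.   ]] 0.08534355770527666
(array([ 1.3497, -0.6983,  0.1092]), array([-0.    , -0.    , -0.4374]))
(array([ 1.3497, -0.6983,  0.1092]), array([-0.    ,  0.    ,  0.5626]))
```

>>> {"api": "move_arm", "payload": {"plan": [{"grip": 1, "dp": [0.09, -0.0465, 0.007], "angular": [0, 0, 0]}, {"grip": 1, "dp": [0.09, -0.0465, 0.007], "angular": [0, 0, 0]}, {"grip": 1, "dp": [0.09, -0.0465, 0.007], "angular": [0, 0, 0]}, {"grip": 1, "dp": [0.09, -0.0465, 0.007], "angular": [0, 0, 0]}, {"grip": 1, "dp": [0.09, -0.0465, 0.007], "angular": [0, 0, 0]}]}}

```text
clock: 1.02
tcp_pos: [0.337, -0.3239, 0.1997]
tcp_rot: [[0.919, 0.395, 0.0], [0.395, -0.919, -0.0], [0.0, 0.0, -1.0]]
contact_force: [0.1, -0.9, 1.0]
opening: 0.0853
finger_force: 0.0
```

>>> {"api": "move_arm", "payload": {"plan": [{"grip": 1, "dp": [0.09, -0.0465, 0.007], "angular": [0, 0, 0]}, {"grip": 1, "dp": [0.09, -0.0465, 0.007], "angular": [0, 0, 0]}, {"grip": 1, "dp": [0.09, -0.0465, 0.007], "angular": [0, 0, 0]}, {"grip": 1, "dp": [0.09, -0.0465, 0.007], "angular": [0, 0, 0]}, {"grip": 1, "dp": [0.09, -0.0465, 0.007], "angular": [0, 0, 0]}]}}

```text
clock: 1.43
tcp_pos: [0.4657, -0.1671, 0.1858]
tcp_rot: [[0.918, 0.396, 0.0], [0.396, -0.918, -0.0], [0.0, 0.0, -1.0]]
contact_force: [-0.1, -1.9, 0.3]
opening: 0.0852
finger_force: 0.0
```

>>> {"api": "move_arm", "payload": {"plan": [{"grip": 1, "dp": [0.09, -0.0465, 0.007], "angular": [0, 0, 0]}, {"grip": 1, "dp": [0.09, -0.0465, 0.007], "angular": [0, 0, 0]}, {"grip": 1, "dp": [0.09, -0.0465, 0.007], "angular": [0, 0, 0]}, {"grip": 1, "dp": [0.09, -0.0465, 0.007], "angular": [0, 0, 0]}, {"grip": 1, "dp": [0.09, -0.0465, 0.007], "angular": [0, 0, 0]}]}}

```text
clock: 1.85
tcp_pos: [0.5943, -0.0103, 0.1716]
tcp_rot: [[0.918, 0.396, 0.0], [0.396, -0.918, -0.0], [0.0, 0.0, -1.0]]
contact_force: [0.9, -1.3, 0.3]
opening: 0.0853
finger_force: 0.0
```

>>> {"api": "move_arm", "payload": {"plan": [{"grip": 1, "dp": [0, 0, 0], "angular": [0, 0, -0.039]}, {"grip": 1, "dp": [0, 0, 0], "angular": [0, 0, -0.039]}, {"grip": 1, "dp": [0, 0, 0], "angular": [0, 0, -0.039]}, {"grip": 1, "dp": [0, 0, 0], "angular": [0, 0, -0.039]}, {"grip": 1, "dp": [0, 0, 0], "angular": [0, 0, -0.039]}]}}

```text
clock: 2.27
tcp_pos: [0.5933, -0.0122, 0.1716]
tcp_rot: [[0.519, 0.855, -0.0], [0.855, -0.519, 0.0], [-0.0, -0.0, -1.0]]
contact_force: [0.8, -0.4, -0.3]
opening: 0.0852
finger_force: 0.0
```

>>> {"api": "move_arm", "payload": {"plan": [{"grip": 1, "dp": [0, 0, 0], "angular": [0, 0, -0.039]}, {"grip": 1, "dp": [0, 0, 0], "angular": [0, 0, -0.039]}, {"grip": 1, "dp": [0, 0, 0], "angular": [0, 0, -0.039]}, {"grip": 1, "dp": [0, 0, 0], "angular": [0, 0, -0.039]}, {"grip": 1, "dp": [0, 0, 0], "angular": [0, 0, -0.039]}]}}

```text
clock: 2.68
tcp_pos: [0.5932, -0.0123, 0.1716]
tcp_rot: [[-0.067, 0.998, -0.0], [0.998, 0.067, 0.0], [0.0, -0.0, -1.0]]
contact_force: [-0.4, -0.2, -0.9]
opening: 0.0858
finger_force: 0.0
```

```bash
python3 - <<'E'
from h import *
s=state();p=np.array(s["tcp_pos"]);R=np.array(s["tcp_rot"]);print(s["clock"],p,R.round(3),s["joint_positions"])
w=get_image("wrist");save(w,"3.png",s=1.5);np.save("w.npy",w,allow_pickle=True)
for r in trace("carton_a",w): print(r["conf"],r["extent"],ray(w,*r["extent"][:2],.06))
E
```

```text
2.6833 [ 0.59324855 -0.01225059  0.17163557] [[-0.067  0.998 -0.   ]
 [ 0.998  0.067  0.   ]
 [ 0.    -0.    -1.   ]] [-2.17940492e-01  4.96007903e-01  1.34253435e+00  4.17379951e-05
  1.30318144e+00 -2.85225532e-01]
0.89 [255.6, 172.7, 56.1, 65.8] [ 0.59450203 -0.00443627  0.06      ]
```

View pics/3.png

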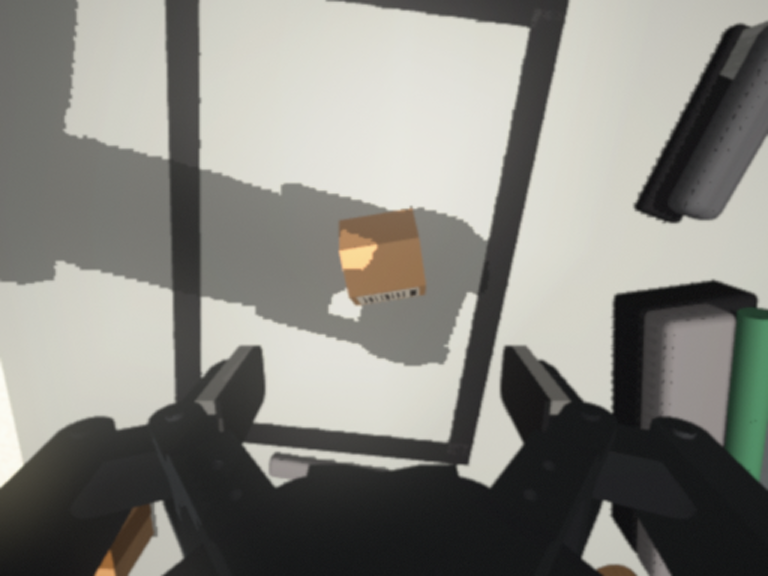

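The wrist view shows the carton at about px (382,257), with its label on the near lower (-y) flat and bare flats above. I'll refine the pose with a silhouette fit in this view.

```bash
python3 - <<'E'
from h import *
from scipy.optimize import minimize
w=get_image("wrist"); m=trace("carton_a",w)[0]["pixels"].astype(np.uint8)
r=.06/np.sqrt(3)
def pts(x,y,t):
  P=np.array([[s,r*np.cos(np.radians(60*k)),r*np.sin(np.radians(60*k))+.03] for s in(-.028,.028) for k in range(6)])
  c,s=np.cos(t),np.sin(t);return P@np.array([[c,-s,0],[s,c,0],[0,0,1]]).T+[x,y,0]
def cost(p):
  h=cv2.convexHull((proj(w,pts(*p))*16).astype(np.int32)); z=cv2.fillPoly(np.zeros((384,512),np.uint8),[h],255,cv2.LINE_AA,4)
  return np.abs(z/255.-m).sum()/m.sum()
for t0 in(.05,.2,.3):
  s=minimize(cost,[.594,-.012,t0],method="Nelder-Mead",options=dict(initial_simplex=[[.594,-.012,t0],[.604,-.012,t0],[.594,-.0,t0],[.594,-.012,t0+.15]]));print(s.x,s.fun)
s=state();p=np.array(s["tcp_pos"]);R=np.array(s["tcp_rot"])
print(step(p,R,[.5935,-.012,.17],tgt(.19,0)))
E
```

```text
[ 0.59355816 -0.01083941  0.20020881] 0.07731468678807991
[ 0.5943522  -0.01088663  0.26451247] 0.07341418770328817
[ 0.59422162 -0.01076967  0.23827603] 0.08015249081499624
(array([0.0006, 0.0007, 0.0042]), array([-0.    , -0.    , -0.0422]))
```

>>> {"api": "move_arm", "payload": {"plan": [{"grip": 1, "dp": [0, 0, 0], "angular": [0, 0, -0.024]}, {"grip": 1, "dp": [0, 0, 0], "angular": [0, 0, -0.024]}, {"grip": 1, "dp": [0, 0, 0], "angular": [0, 0.037, 0]}, {"grip": 1, "dp": [0, 0, 0], "angular": [0, 0.037, 0]}, {"grip": 1, "dp": [0, 0, 0], "angular": [0, 0.037, 0]}]}}

```text
clock: 3.3
tcp_pos: [0.5937, -0.0119, 0.1728]
tcp_rot: [[-0.196, 0.978, -0.071], [0.918, 0.208, 0.339], [0.346, 0.001, -0.938]]
contact_force: [-0.6, -0.5, -0.9]
opening: 0.0857
finger_force: 0.0
```

```bash
python3 - <<'E'
from h import *
s=state();p=np.array(s["tcp_pos"]);R=np.array(s["tcp_rot"]);print(p,R.round(3))
print(step(p,R,[.594,-.011,.032],tgt(.21,-.35)))
E
```

```text
[ 0.59365606 -0.01191114  0.1728129 ] [[-0.196  0.978 -0.071]
 [ 0.918  0.208  0.339]
 [ 0.346  0.001 -0.938]]
(array([-0.1199,  0.0008,  0.331 ]), array([ 0.0004, -0.0011,  0.0001]))
```

>>> {"api": "move_arm", "payload": {"plan": [{"grip": 1, "dp": [-0.024, 0, 0.066], "angular": [0, 0, 0]}, {"grip": 1, "dp": [-0.024, 0, 0.066], "angular": [0, 0, 0]}, {"grip": 1, "dp": [-0.024, 0, 0.066], "angular": [0, 0, 0]}, {"grip": 1, "dp": [-0.024, 0, 0.066], "angular": [0, 0, 0]}, {"grip": 1, "dp": [-0.024, 0, 0.066], "angular": [0, 0, 0]}]}}

```text
clock: 3.72
tcp_pos: [0.5932, -0.0124, 0.03]
tcp_rot: [[-0.194, 0.978, -0.072], [0.92, 0.207, 0.334], [0.341, -0.001, -0.94]]
contact_force: [-0.1, -0.1, -0.4]
opening: 0.0857
finger_force: 0.0
```

>>> {"api": "move_arm", "payload": {"plan": [{"grip": 0.5, "dp": [0, 0, 0], "angular": [0, 0, 0]}, {"grip": 0, "dp": [0, 0, 0], "angular": [0, 0, 0]}, {"grip": -0.5, "dp": [0, 0, 0], "angular": [0, 0, 0]}, {"grip": -0.5, "dp": [0, 0, 0], "angular": [0, 0, 0]}, {"grip": -0.5, "dp": [0, 0, 0], "angular": [0, 0, 0]}]}}

```text
clock: 4.13
tcp_pos: [0.5944, -0.0128, 0.0332]
tcp_rot: [[-0.198, 0.978, -0.069], [0.919, 0.21, 0.333], [0.34, 0.003, -0.941]]
contact_force: [0.7, -2.9, 4.3]
opening: 0.0542
finger_force: 63.8
```

```bash
python3 - <<'E'
from h import *
s=state();p=np.array(s["tcp_pos"]);R=np.array(s["tcp_rot"]);print(p,R.round(3),s["opening"],s["finger_force"],s["contact_force"])
w=get_image("wrist");b=get_image("side")
B=b["frame"][140:215,211:311];o=np.hstack([cv2.resize(w["frame"],(400,300)),cv2.resize(B,(400,300),interpolation=cv2.INTER_CUBIC)])
cv2.imwrite("pics/4.png",cv2.cvtColor(o,cv2.COLOR_RGB2BGR))
E
```

```text
[ 0.59439101 -0.01276947  0.03320598] [[-0.198  0.978 -0.069]
 [ 0.919  0.21   0.333]
 [ 0.34   0.003 -0.941]] 0.054228568996622706 63.80790442228317 [ 0.66800915 -2.85485053  4.28997261]
```

View pics/4.png

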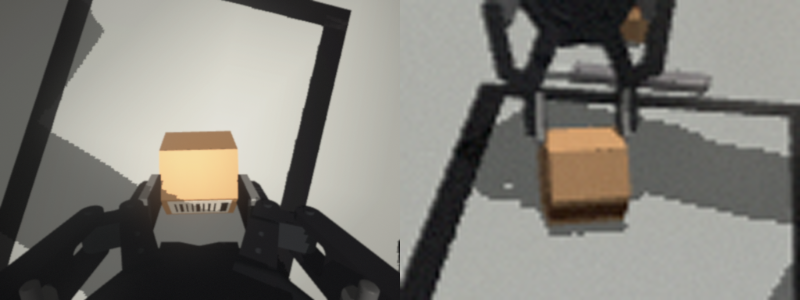

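It's gripped squarely: opening 54 mm, force 64 N, the pads on both ends and the label still toward the hand. Next I compute the constant per-row screw about the lower +y edge.

```bash
python3 - <<'E'
from h import *
s=state();p=np.array(s["tcp_pos"]);R=np.array(s["tcp_rot"])
y=np.array([np.cos(.212),np.sin(.212),0]);n=np.array([-y[1],y[0],0])
c=np.array([.594,-.0112]); off=(c-p[:2])@n[:2]+.0173
piv=p+off*n; piv[2]=0; print(off)
Q=Ro.from_rotvec(-np.radians(6.6)*y).as_matrix(); p1=piv+Q@(p-piv); R1=Q@R
print(p1-p,step(p,R,p1,R1))
for k in range(10): p=piv+Q@(p-piv)
print(p)
E
```

```text
0.019028184263514807
[-0.00082861  0.00384979  0.00196726] (array([ 0.0109,  0.    , -0.0013]), array([ 0.    , -0.0367, -0.0001]))
[0.58567406 0.02777871 0.0308724 ]
```

>>> {"api": "move_arm", "payload": {"plan": [{"grip": -0.5, "dp": [0.011, 0, -0.0013], "angular": [0, -0.0367, 0]}, {"grip": -0.5, "dp": [0.011, 0, -0.0013], "angular": [0, -0.0367, 0]}, {"grip": -0.5, "dp": [0.011, 0, -0.0013], "angular": [0, -0.0367, 0]}, {"grip": -0.5, "dp": [0.011, 0, -0.0013], "angular": [0, -0.0367, 0]}, {"grip": -0.5, "dp": [0, 0, 0], "angular": [0, 0, 0]}]}}

```text
clock: 4.65
tcp_pos: [0.59, 0.0074, 0.0379]
tcp_rot: [[-0.213, 0.977, 0.028], [0.97, 0.215, -0.115], [-0.118, 0.003, -0.993]]
contact_force: [1.0, -1.1, 5.2]
opening: 0.0535
finger_force: 64.0
```

>>> {"api": "move_arm", "payload": {"plan": [{"grip": -0.5, "dp": [0.011, 0, -0.0013], "angular": [0, -0.0367, 0]}, {"grip": -0.5, "dp": [0.011, 0, -0.0013], "angular": [0, -0.0367, 0]}, {"grip": -0.5, "dp": [0.011, 0, -0.0013], "angular": [0, -0.0367, 0]}, {"grip": -0.5, "dp": [0.011, 0, -0.0013], "angular": [0, -0.0367, 0]}, {"grip": -0.5, "dp": [0, 0, 0], "angular": [0, 0, 0]}]}}

```text
clock: 5.07
tcp_pos: [0.5866, 0.0238, 0.0337]
tcp_rot: [[-0.179, 0.977, 0.119], [0.817, 0.215, -0.534], [-0.548, 0.002, -0.837]]
contact_force: [0.9, -0.6, 8.7]
opening: 0.054
finger_force: 64.1
```

```bash
python3 - <<'E'
from h import *
a=get_image("scene");b=get_image("side")
A=a["frame"][160:220,185:265];B=b["frame"][140:215,211:311];o=np.hstack([cv2.resize(x,(400,300),interpolation=cv2.INTER_CUBIC) for x in (A,B)])
cv2.imwrite("pics/5.png",cv2.cvtColor(o,cv2.COLOR_RGB2BGR))
E
```

```text
(no output)
```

View pics/5.png

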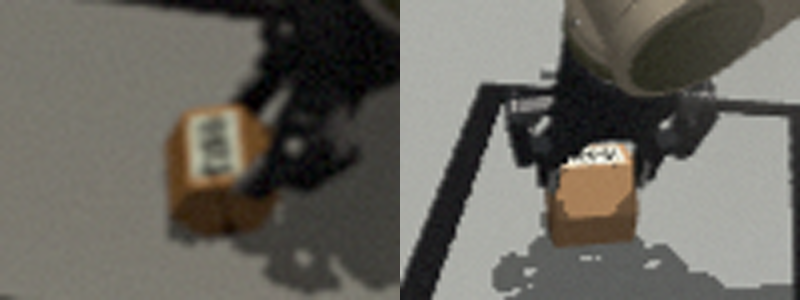

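The label now faces almost straight up: about 53° has been rolled and the scene crop shows it on the top flat. I'll make one more step and then release.

>>> {"api": "move_arm", "payload": {"plan": [{"grip": -0.5, "dp": [0.011, 0, -0.0013], "angular": [0, -0.037, 0]}, {"grip": -0.5, "dp": [0, 0, 0], "angular": [0, 0, 0]}, {"grip": 0.4, "dp": [0, 0, 0], "angular": [0, 0, 0]}, {"grip": 0.7, "dp": [0, 0, 0], "angular": [0, 0, 0]}, {"grip": 1, "dp": [0, 0, 0], "angular": [0, 0, 0]}]}}

```text
clock: 5.58
tcp_pos: [0.5849, 0.0246, 0.0313]
tcp_rot: [[-0.162, 0.978, 0.132], [0.755, 0.209, -0.622], [-0.636, -0.001, -0.772]]
contact_force: [0.1, -0.6, -0.1]
opening: 0.0813
finger_force: 0.0
```

>>> {"api": "move_arm", "payload": {"plan": [{"grip": 1, "dp": [0, 0, 0], "angular": [0, 0, 0]}, {"grip": 1, "dp": [0, 0, 0], "angular": [0, 0, 0]}, {"grip": 1, "dp": [0, 0, 0], "angular": [0, 0, 0]}, {"grip": 1, "dp": [0, 0, -0.02], "angular": [0, 0, 0]}, {"grip": 1, "dp": [0, 0, -0.04], "angular": [0, 0, 0]}]}}

```text
clock: 6.0
tcp_pos: [0.5812, 0.0394, 0.0493]
tcp_rot: [[-0.163, 0.978, 0.131], [0.754, 0.209, -0.623], [-0.636, -0.003, -0.772]]
contact_force: [-0.8, -0.1, -0.6]
opening: 0.0853
finger_force: 0.0
```

>>> {"api": "move_arm", "payload": {"plan": [{"grip": 1, "dp": [0, 0, -0.07], "angular": [0, 0, 0]}, {"grip": 1, "dp": [0, 0, -0.07], "angular": [0, 0, 0]}, {"grip": 1, "dp": [0, 0, -0.07], "angular": [0, 0, 0]}, {"grip": 1, "dp": [0, 0, -0.07], "angular": [0, 0, 0]}, {"grip": 1, "dp": [0, 0, -0.05], "angular": [0, 0, 0]}]}}

```text
clock: 6.42
tcp_pos: [0.5642, 0.124, 0.1543]
tcp_rot: [[-0.162, 0.977, 0.136], [0.755, 0.212, -0.621], [-0.636, 0.002, -0.772]]
contact_force: [0.4, -0.8, 0.2]
opening: 0.0854
finger_force: 0.0
```

```bash
python3 - <<'E'
from h import *
a=get_image("scene");b=get_image("side");w=get_image("wrist")
A=a["frame"][165:225,185:265]
for im in(a,b):
  for r in trace("carton_a",im):
    e=r["extent"];print(round(r["conf"],2),np.round(ray(im,e[0],e[1],.03),3))
B=b["frame"][150:225,211:311]
o=np.hstack([cv2.resize(x,(390,300),interpolation=cv2.INTER_CUBIC) for x in (A,B)])
cv2.imwrite("pics/6.png",cv2.cvtColor(o,cv2.COLOR_RGB2BGR))
E
```

```text
0.98 [0.569 0.497 0.03 ]
0.94 [0.609 0.291 0.03 ]
0.91 [0.502 0.366 0.03 ]
0.78 [ 0.579 -0.352  0.03 ]
0.69 [0.666 0.4   0.03 ]
0.58 [0.582 0.027 0.03 ]
0.97 [0.664 0.396 0.03 ]
0.96 [0.503 0.357 0.03 ]
0.85 [0.583 0.016 0.03 ]
0.61 [0.603 0.296 0.03 ]
0.59 [0.565 0.496 0.03 ]
```

View pics/6.png

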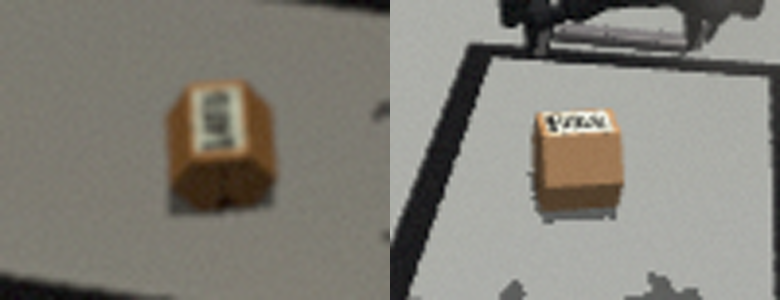

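The carton lies flat with its label on the top flat, at scene crop (217,118). It sits at about (0.583, 0.022), well inside the bay. The other cartons are where they were and the hand is clear.

```bash
python3 -c "
from plant import *
print(sign_off())"
```

```text
the job is handed in; nothing more can be done
None
```

I rolled the bay carton over one flat toward +y; it now lies flat with its label up at about (0.583, 0.022), well inside the bay, the cartons outside the bay were not touched, and the job is handed in at about 6.5 s (no verdict was returned).

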